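# Screw the stopper into the coffee jug

### The arm

A 6-joint arm with a two-finger parallel gripper is mounted at the origin on the work surface. World frame = base frame: x ahead of the robot, y to its left, z up, the work surface at z = 0. Lengths are in m, angles in degrees, forces in N, time in s.
With the tool pointing down it reaches from about 0.275 to 0.975 m from the base axis. Payload 8.4 kg.
Tool frame: the origin (TCP) lies midway between the tips of the shut fingers; the grasp point (between the pads) lies 19 mm behind it; z points along the fingers, y is the direction in which the jaws open and shut (so a half turn about z gives the same grasp; the last joint's range is limited). The gripper opens to 92 mm and grips with 3 to 60 N. Pads are 20 mm wide; open, the fingers measure 128 mm over their backs; the gripper's body (75 mm by 189 mm) begins 69 mm behind the grasp point.
Start: joints at [-72.903, 20.225, 93.587, -0, 66.188, -0.138], TCP at [0.185, -0.597, 0.215] pointing down, gripper open.
Joint ranges: [-150.9, 150.9], [-52.94, 120.26], [3.33, 152.33], [-74.26, 254.26], [0, 154.13], [-172.89, 172.89]. Speed limits (degrees/s): [127.2, 127.2, 159.86, 180, 180, 180].

### API

Orientations are given as [roll, pitch, yaw] about the fixed x, y, z axes, in that order (R = Rz(yaw) Ry(pitch) Rx(roll)).
In Python, from rig import robot, set_gripper, optics gives the robot as it stands. The module is installed in compiled form; this text tells all that it offers. Calls block until the motion is done:
- robot.move_to(position, orientation): joint-space move of the TCP to a pose.
- robot.move_linear(position, orientation=None, feed=0.15): straight line of the TCP; orientation=None keeps the orientation; feed is the mean speed in m/s.
- robot.set_joints(angles): joint-space move.
- set_gripper(opening): finger opening in m; the grip force is fixed at half the most; returns when the fingers have stopped.
- robot.hold(seconds).
- robot.solve_ik(position, orientation): joint angles nearest the present ones, or None.
- optics.read_camera(name): name is "side" or "top"; returns the picture (480x640x3 uint8, red, green, blue); there is no depth.
- optics.get_calibration(name): a dict with "K" (3x3 intrinsics, pixels), "position" and "orientation" of the camera in the world. Camera axes: x right, y down, z forward; pixel columns grow to the right and rows downward; lengths in m; the calibration is good to about 2 mm. A picture is of the moment at which its call begins. get_calibration takes no time and is no camera call.
A pose or a line that the arm cannot do raises robot.IKError and nothing moves.
- robot.close_job(): hands the job in, once; it reports no verdict.
Readings, each from a call of its own:
- robot.read_time(): time.
- robot.read_joints(): joint angles.
- robot.read_qvel(): joint speeds.
- robot.read_joint_torque(): joint torques, N m.
- robot.read_position(): TCP position.
- robot.read_ee_rot(): TCP orientation.
- robot.read_ft_force(): force on the tool from outside, world axes, zero at the start.
- robot.read_wrist_torque(): the same for the moment, N m.
- robot.read_opening(): finger opening in m.
Only numpy, scipy, OpenCV 4.12 (cv2) and the standard library are available. Lean on these libraries where they do the work, as an engineer would, in place of code of your own. Each camera call takes 0.05 s, during which the arm holds its last target.

### The job

Screw the orange-knobbed stopper back into the open neck of the brown coffee jug: set it upright in the neck, turn it backwards (anticlockwise seen from above) until its pins drop into the thread, then screw it down clockwise until it is fully home with its black cover flat on the rim, and let go. Work gently, never forcing the stopper against the neck, and leave everything else standing where it is.

Things in the scene. Friction and masses are not known exactly. Their poses are not given: they have to be found in the camera images.
- stopper_knob (a point): Grip point on the axis of the loose stopper (120 g, 70 mm tall, upright on the counter; left, middle or right). Round orange knob, 38 mm in diameter, 34 mm tall: from 22 mm below this point to 12 mm above it. Under the knob a black cover disc, 66 mm across, 5 mm thick (underside 27 mm below the point), then the plug down to its foot 58 mm below the point. z up along the axis.
- stopper_pins (a point): Point on the stopper's axis level with its four steel pins: 45.7 mm below stopper_knob, 12.3 mm above the foot. The pins, 5 mm thick, stick out of the grey plug along this frame's +x, -x, +y and -y, to 26.5 mm from the axis. Plug 40 mm in diameter, its foot tapering to 28 mm over the last 6 mm.
- jug_mouth (a point): Centre of the open mouth of the jug, in the plane of the black neck's upper rim, 180 mm above the counter; z up. Neck: bore 56 mm, outside 63 mm. Height of stopper_knob above this point: 45 mm with the pins on the stop teeth, 41 mm on the lands, 31 to 32 mm dropped into the slots, 27 mm screwed home with the disc flat on the rim.
- jug_lands (a point): On the neck's axis, 7.4 mm below the rim, level with four white lands (inner bore 43 mm) on which the pins first come to lie. Between them four slots, 26 degrees wide, 90 degrees apart, floors grey. Their direction differs every time and is NOT given by this frame: feel for it. At most 1.5 rad of turning back is needed. A gripped stopper drops only if the hand lowers or lets go.
- jug_thread (a point): On the neck's axis, level with the slots' floors, 10 mm below the lands. From each slot a right-handed thread leads down under the next land: home is 4 to 5 mm lower, about 1.0 to 1.3 rad clockwise from the slot. Orange teeth, 4 mm high, 6 degrees wide, end each land on its clockwise side: turned clockwise, pins on a land hit a tooth; turned back, they fall off a tooth (4 mm) or into a slot.
- jug: Brown thermal jug, 104 mm in diameter, fixed in a black holder 130 mm square that cannot move; left, middle or right on the counter. Origin on the counter under its axis, z up. Its dark handle stands out 94 mm from the axis along +x, up to 118 mm high. White and grey neck inside a black collar.
- tea_tin: bystander, loose: green tin 73 x 93 mm, 85 mm tall; origin under its centre; leave standing
- jug_seal (a point): On the neck's axis, 25.7 mm below the rim: top of a black sprung sealing plate, 33 mm across. The stopper's foot meets it about as the pins drop; it pushes back by 3.3 N per mm, about 17 N when home, so screwing takes 0.1 to 0.25 N m: grip firmly. At home, with the disc on the rim, the torque rises steeply: stop by about 0.5 N m; over 0.9 N m is forcing it. The thread holds when let go.
There are look-alikes about, which are no part of the job. What is shaped like the part that bears stopper_knob but purple is not meant.

How it is judged:
By the outcome, as a careful person would: the job done as asked, in the order asked, and still so for the second after the job is handed in, with the robot touching nothing.
It also fails if it takes over 61 s, if anything falls off the work surface, if the arm or the gripper's body presses on something with over 40 N, if the wrist force passes 120 N, or if a joint passes its speed limit or range.

## Working session

There is one attempt and no reset: what is moved stays moved. The work goes in short steps, each a Python script; the robot and the scene stay as the last script left them, time stands still between calls to the robot, and variables do not carry over. Pictures are saved under pics/ and viewed, and the job is handed in when it is done.

```bash
mkdir -p pics
python3 - <<'E'
from rig import robot,set_gripper,optics
import cv2
for n in("side","top"):
    im=optics.read_camera(n);cv2.imwrite(f"pics/{n}0.png",im[:,:,::-1])
    c=optics.get_calibration(n);print(n,c)
print(robot.read_time(),robot.read_position(),robot.read_ee_rot(),robot.read_ft_force(),robot.read_wrist_torque(),robot.read_opening())
E
```

```text
side {'K': array([[544.14889075,   0.        , 310.91608329],
       [  0.        , 544.14889075, 240.20096916],
       [  0.        ,   0.        ,   1.        ]]), 'position': array([0.44796835, 0.80831345, 0.559977  ]), 'orientation': array([-118.54679436,    0.37393229, -178.33316187])}
top {'K': array([[561.1706845 ,   0.        , 328.3424606 ],
       [  0.        , 561.1706845 , 240.56750925],
       [  0.        ,   0.        ,   1.        ]]), 'position': array([0.37142298, 0.05053625, 0.99343749]), 'orientation': array([-171.71267314,   -1.5600547 ,  -89.1127012 ])}
0.1 [ 0.18502706 -0.59651775  0.21395502] [-1.79929606e+02  1.50723677e-03  1.72352604e+01] [-0.52606881  0.02968893 -0.68529426] [-0.02965076 -0.03188267  0.00414135] 0.09158668253991985
```

View pics/side0.png

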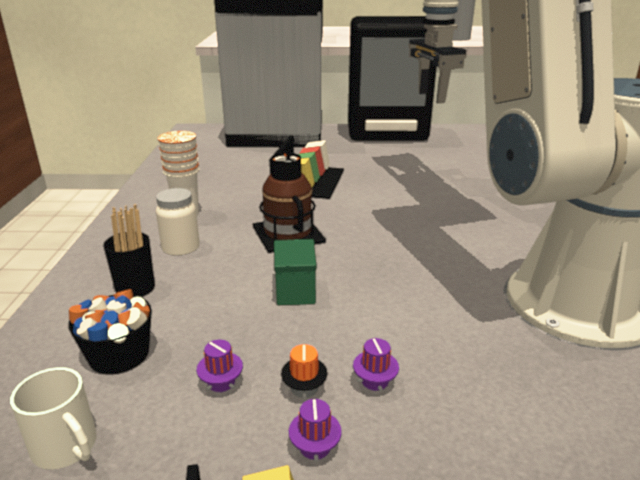

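View pics/top0.png

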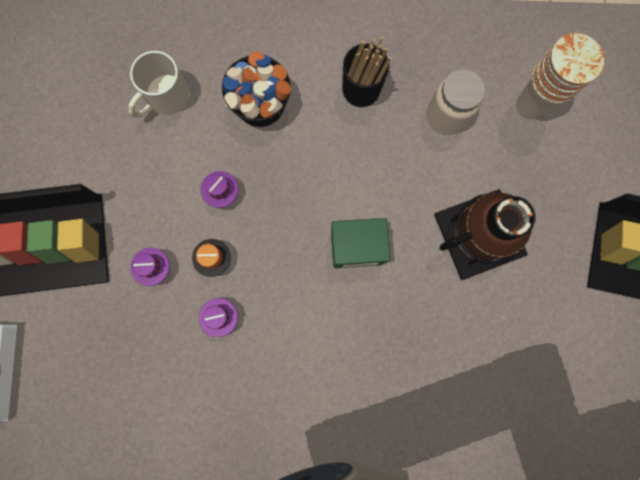

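```bash
cat > h.py <<'E'
import numpy as np,cv2
from scipy.spatial.transform import Rotation as R
def cam(n,c):
    return c["K"],c["position"],R.from_euler("xyz",c["orientation"],degrees=True).as_matrix()
def ray(c,p):
    K,t,M=cam(0,c);d=M@np.linalg.inv(K)@[p[0],p[1],1];return t,d/np.linalg.norm(d)
def onz(c,p,z):
    t,d=ray(c,p);return t+d*(z-t[2])/d[2]
def proj(c,P):
    K,t,M=cam(0,c);q=K@(M.T@(np.asarray(P)-t));return q[:2]/q[2]
def tri(c1,p1,c2,p2):
    a,d=ray(c1,p1);b,e=ray(c2,p2)
    s=np.linalg.lstsq(np.c_[d,-e],b-a,rcond=None)[0]
    x,y=a+s[0]*d,b+s[1]*e;return (x+y)/2,np.linalg.norm(x-y)
E
python3 - <<'E'
import cv2
for n,(u,v,w,h) in {"top":(480,170,80,70),"side":(245,130,80,70)}.items():
    a=cv2.imread(f"pics/{n}0.png")[v:v+h,u:u+w];cv2.imwrite(f"pics/jug_{n}.png",cv2.resize(a,None,fx=8,fy=8,interpolation=cv2.INTER_CUBIC))
A=[]
for n,(u,v,w,h) in {"top":(180,225,60,60),"side":(275,335,60,60)}.items():
    a=cv2.imread(f"pics/{n}0.png")[v:v+h,u:u+w];A.append(cv2.resize(a,(400,400),interpolation=cv2.INTER_CUBIC))
cv2.imwrite("pics/stop.png",cv2.hconcat(A))
E
```

```text
(no output)
```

View pics/jug_top.png

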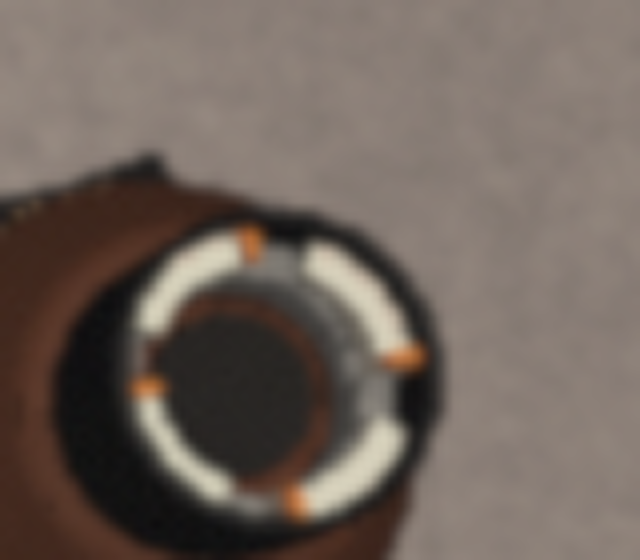

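View pics/jug_side.png

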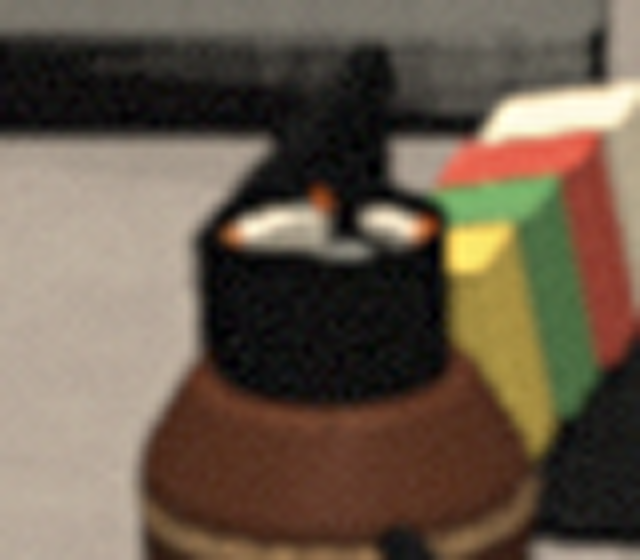

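View pics/stop.png

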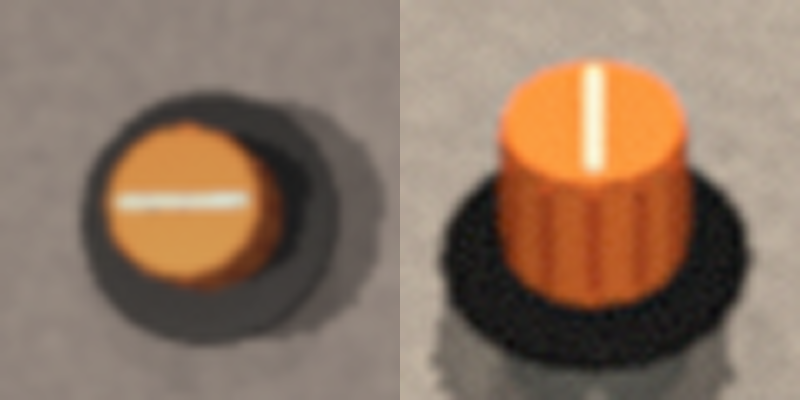

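Run:
```python
from h import *
from rig import optics
T=optics.get_calibration("top");S=optics.get_calibration("side")
def big(m):
    n,l,s,c=cv2.connectedComponentsWithStats(m.astype(np.uint8));return [(s[i,4],c[i].round(2),s[i,:4]) for i in range(1,n) if s[i,4]>6]
for n in("top","side"):
    a=cv2.imread(f"pics/{n}0.png");H=cv2.cvtColor(a,cv2.COLOR_BGR2HSV)
    u,v,w,h=(180,225,60,60) if n=="top" else (275,335,60,60)
    m=np.zeros(a.shape[:2],bool);m[v:v+h,u:u+w]=1
    b=(((H[...,0]<22)&(H[...,1]>130)&(H[...,2]>(190 if n=="top" else 215)))|((a.min(2)>(140 if n=='top' else 170))&(H[...,1]<90)))&m
    b=cv2.morphologyEx(b.astype(np.uint8),cv2.MORPH_OPEN,np.ones((3,3)))
    cs,_=cv2.findContours(b,0,1)
    cc=max(cs,key=cv2.contourArea);e=cv2.fitEllipse(cv2.convexHull(cc));print(n,"knobtop",cv2.contourArea(cc),e)
    c=T if n=="top" else S
    print(onz(c,e[0],.07)); 
    u,v,w,h=(480,170,80,70) if n=="top" else (245,130,80,70)
    m[:]=0;m[v:v+h,u:u+w]=1
    o=(H[...,0]<22)&(H[...,1]>120)&(H[...,2]>130)&m
    ys,xs=np.nonzero(o)
    n_,l,s,ce=cv2.connectedComponentsWithStats(o.astype(np.uint8))
    for i in range(1,n_):
        k=l==i;yy,xx=np.nonzero(k);wt=(a[...,2].astype(float)-a[...,0])[k];p=[(xx*wt).sum()/wt.sum(),(yy*wt).sum()/wt.sum()]
        print(n,"tooth",s[i,4],np.round(p,2),onz(c,p,.1755).round(4))
```

```text
top knobtop 116.0 ((206.998291015625, 258.3934326171875), (13.603981971740723, 18.430889129638672), 88.89738464355469)
[0.4728161  0.22679947 0.07      ]
top tooth 6 [510.83 199.84] [ 0.5581 -0.2432  0.1755]
top tooth 9 [530.15 214.32] [ 0.5366 -0.2718  0.1755]
top tooth 5 [497.84 217.67] [ 0.5304 -0.2228  0.1755]
top tooth 6 [516.48 232.43] [ 0.5086 -0.2502  0.1755]
side knobtop 139.5 ((299.495849609375, 353.29608154296875), (16.631330490112305, 18.664793014526367), 86.43302154541016)
[0.48354911 0.23096367 0.07      ]
side tooth 203 [314.52 155.08] [ 0.4743 -0.2677  0.1755]
side tooth 2 [284.55 155.  ] [ 0.5366 -0.2675  0.1755]
side tooth 4 [297.3  158.03] [ 0.5092 -0.2495  0.1755]
side tooth 2 [273.54 159.  ] [ 0.5574 -0.2433  0.1755]
side tooth 2 [303.49 173.49] [ 0.493  -0.1642  0.1755]
side tooth 1 [309. 181.] [ 0.4812 -0.1269  0.1755]
side tooth 1 [310. 183.] [ 0.4791 -0.1173  0.1755]
side tooth 1 [269. 197.] [ 0.5482 -0.0535  0.1755]
side tooth 2 [301.51 197.49] [ 0.4918 -0.0522  0.1755]
side tooth 1 [304. 197.] [ 0.4876 -0.0543  0.1755]
side tooth 2 [273.5 198.5] [ 0.5399 -0.0473  0.1755]
side tooth 1 [276. 199.] [ 0.5354 -0.0452  0.1755]
side tooth 3 [279.05 199.  ] [ 0.5301 -0.0453  0.1755]
side tooth 1 [284. 199.] [ 0.5216 -0.0454  0.1755]
side tooth 2 [289.53 199.  ] [ 0.5121 -0.0456  0.1755]
```

Run:
```python
from h import *
from rig import optics,robot
T=optics.get_calibration("top");S=optics.get_calibration("side")
print(onz(T,(207.1,254.5),.07),onz(S,(303.6,352.8),.07),tri(T,(207.1,254.5),S,(303.6,352.8)))
# disc: top-view circle crop centre (211,217) r~128 at its upper face .036
print(onz(T,(211,257),.036)); print(onz(S,(275+195*.15,335+262*.15),.036))
# white line direction
print(onz(T,(180+118*.15,225+203*.15),.07)-onz(T,(180+248*.15,225+198*.15),.07))
print(onz(S,(275+196*.15,335+66*.15),.07)-onz(S,(275+194*.15,335+170*.15),.07))
for p in [(219,189),(150,266),(218,317)]: print(onz(T,p,.05))
# jug rim in side: left/right edges
print(onz(S,(245+202/8,130+240/8),.18),onz(S,(245+446/8,130+232/8),.18))
for yaw in (0,30,45,60,90,-45,-90):
  print(yaw,[ (robot.solve_ik(p,[180,0,yaw])) for p in ([.478,.229,.15],[.5334,-.247,.25])])
```

```text
[0.47926807 0.22693275 0.07      ] [0.47799447 0.22981913 0.07      ] (array([0.47880814, 0.22733014, 0.06799017]), np.float64(0.0013810912118310962))
[0.47906741 0.22660578 0.036     ]
[0.47732767 0.23483339 0.036     ]
[-0.00184175  0.03188758  0.        ]
[ 8.77864570e-04 -3.23018102e-02 -5.55111512e-17]
[0.59490247 0.21572951 0.05      ]
[0.46045135 0.32488721 0.05      ]
[0.3776913  0.20794123 0.05      ]
[ 0.56217954 -0.22511389  0.18      ] [ 0.50119738 -0.23158524  0.18      ]
0 [array([ 2.54359747e+01,  1.61183636e+01,  1.08716895e+02, -2.54444375e-14,
        5.51647413e+01,  1.15435975e+02]), array([-2.49935124e+01,  1.51016030e+01,  9.60711521e+01, -2.54444375e-14,
        6.88272449e+01,  6.50064876e+01])]
30 [array([ 2.54359747e+01,  1.61183636e+01,  1.08716895e+02, -2.54444375e-14,
        5.51647413e+01,  8.54359747e+01]), array([-2.49935124e+01,  1.51016030e+01,  9.60711521e+01, -2.54444375e-14,
        6.88272449e+01,  3.50064876e+01])]
45 [array([ 2.54359747e+01,  1.61183636e+01,  1.08716895e+02, -2.54444375e-14,
        5.51647413e+01,  7.04359747e+01]), array([-2
[... 340 characters left out ...]
6e+00])]
90 [array([ 2.54359747e+01,  1.61183636e+01,  1.08716895e+02, -2.54444375e-14,
        5.51647413e+01,  2.54359747e+01]), array([-24.99351244,  15.10160298,  96.07115208,   0.        ,
        68.82724495, -24.99351244])]
-45 [array([ 2.54359747e+01,  1.61183636e+01,  1.08716895e+02, -2.54444375e-14,
        5.51647413e+01,  1.60435975e+02]), array([-2.49935124e+01,  1.51016030e+01,  9.60711521e+01, -2.54444375e-14,
        6.88272449e+01,  1.10006488e+02])]
-90 [array([  25.43597474,   16.11836359,  108.71689509,    0.        ,
         55.16474132, -154.56402526]), array([-2.49935124e+01,  1.51016030e+01,  9.60711521e+01, -2.54444375e-14,
        6.88272449e+01,  1.55006488e+02])]
```

Run:
```python
from rig import robot,set_gripper,optics
import cv2,numpy as np
p=np.array([.4788,.2274])
robot.move_to([*p,.12],[180,0,135]);print(robot.read_time())
robot.move_linear([*p,.040],feed=.1)
print(robot.read_position(),robot.read_ft_force())
set_gripper(.0);print(robot.read_time(),robot.read_opening(),robot.read_ft_force())
set_gripper(.06)
robot.move_to([*p,.040],[180,0,45])
set_gripper(.0);print(robot.read_time(),robot.read_opening(),robot.read_ft_force(),robot.read_position())
robot.move_linear([*p,.16],feed=.12)
print(robot.read_time(),robot.read_opening(),robot.read_ft_force(),robot.read_position())
for n in("side","top"):
    cv2.imwrite(f"pics/{n}1.png",optics.read_camera(n)[:,:,::-1])
```

```text
3.1833
[0.47918423 0.22756067 0.04041836] [-0.26341867  0.52267548 -0.14996264]
5.0 0.037100037737287546 [-0.04590463 -0.60237451  0.9765142 ]
7.3833 0.03756974984147036 [0.53546006 0.12460528 0.07068703] [0.47881927 0.22742993 0.04001353]
8.5333 0.03774576116561805 [ 0.09999876 -0.39090265 -1.41572458] [0.47831637 0.22715972 0.1593028 ]
```

Run:
```python
from h import *
from rig import optics
T=optics.get_calibration("top");S=optics.get_calibration("side")
P=np.array([.4788,.2274,.179])
A=[]
for n,c in(("side",S),("top",T)):
    u,v=proj(c,P).astype(int);print(n,u,v)
    a=cv2.imread(f"pics/{n}1.png")[max(v-45,0):v+45,max(u-45,0):u+45];A.append(cv2.resize(a,(400,400),interpolation=cv2.INTER_CUBIC))
cv2.imwrite("pics/g1.png",cv2.hconcat(A))
```

```text
side 301 284
top 192 245
```

View pics/g1.png

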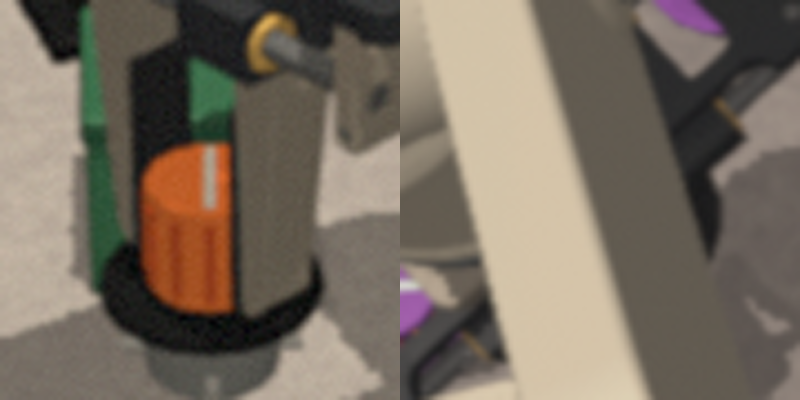

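View pics/top1.png

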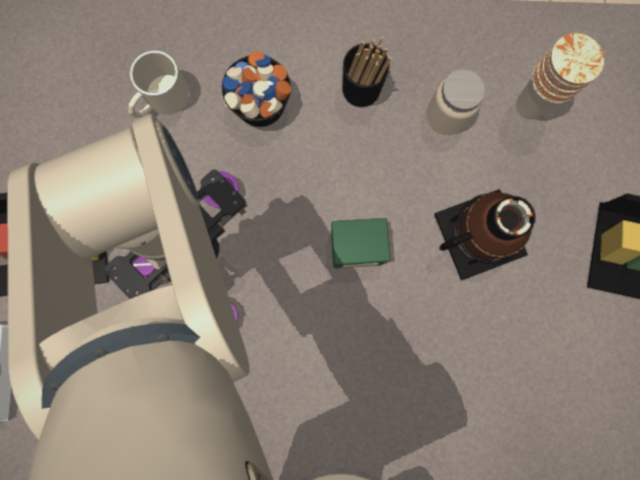

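Run:
```python
from rig import robot,set_gripper,optics
from h import *
T=optics.get_calibration("top");S=optics.get_calibration("side")
robot.move_linear([.4788,.2274,.26],feed=.2)
J=[.5334,-.2470]
robot.move_to([*J,.26],[180,0,4]);robot.move_linear([*J,.228],feed=.1);robot.hold(.4)
print(robot.read_time(),robot.read_position(),robot.read_ee_rot(),robot.read_ft_force(),robot.read_wrist_torque(),robot.read_opening())
A=[]
for n,c in(("side",S),("top",T)):
    im=optics.read_camera(n)[:,:,::-1].copy();cv2.imwrite(f"pics/{n}2.png",im)
    u,v=proj(c,[*J,.19]).astype(int);print(n,u,v)
    A.append(cv2.resize(im[v-40:v+40,u-40:u+40],(400,400),interpolation=cv2.INTER_CUBIC))
cv2.imwrite("pics/g2.png",cv2.hconcat(A))
```

```text
11.8917 [ 0.53350589 -0.24710644  0.22833691] [ 1.79985080e+02 -2.65888830e-02  3.99429714e+00] [-0.15727161  0.29192136 -1.37958818] [0.05116165 0.01846874 0.07640094] 0.037350643072718015
side 285 151
top 517 214
```

View pics/g2.png

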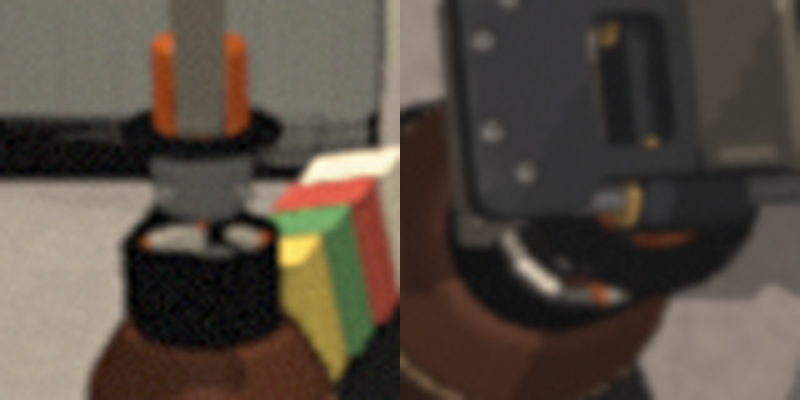

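```bash
cat > m.py <<'E'
from rig import robot,set_gripper,optics
from h import *
def st(msg=""):
    p=robot.read_position();f=robot.read_ft_force();t=robot.read_wrist_torque();r=robot.read_ee_rot()
    print(msg,"t%.2f"%robot.read_time(),"p",np.round(p*1000,2),"yaw %.1f"%r[2],"F",np.round(f,2),"M",np.round(t,3),flush=True)
    return p,f,t
E
python3 - <<'E'
from m import *
S=optics.get_calibration("side")
print(proj(S,[.5334,-.247,.209]),proj(S,[.5334,-.247,.17]))
x,y=.5334,-.2470
for z in (.222,.219,.216,.214,.212,.2105,.209,.2075,.206,.205):
    robot.move_linear([x,y,z],feed=.03);p,f,t=st(z)
    if abs(f[2]+1.4)>4 or np.hypot(f[0],f[1])>4:break
E
```

```text
[284.91322166 142.61972528] [285.47189697 160.96401819]
0.222 t12.34 p [ 533.18 -246.91  221.59] yaw 4.0 F [-0.03 -0.09 -1.47] M [-0.002  0.023  0.003]
0.219 t12.59 p [ 533.31 -246.94  218.8 ] yaw 4.0 F [-0.67  0.53 -2.02] M [ 0.025  0.015 -0.001]
0.216 t12.84 p [ 533.25 -246.93  215.78] yaw 4.0 F [ 0.33  0.34 -2.12] M [0.018 0.024 0.009]
0.214 t13.09 p [ 533.34 -246.98  213.87] yaw 4.0 F [ 0.72 -0.62 -1.76] M [ 0.039 -0.01   0.022]
0.212 t13.34 p [ 533.31 -246.95  211.86] yaw 4.0 F [ 0.27  0.02 -1.64] M [-0.008 -0.042  0.004]
0.2105 t13.59 p [ 533.33 -247.    210.4 ] yaw 4.0 F [-0.27 -0.97 -1.02] M [ 0.025 -0.02   0.031]
0.209 t13.84 p [ 533.36 -246.97  208.89] yaw 4.0 F [-0.9   0.54 -1.01] M [-0.027 -0.029  0.026]
0.2075 t14.09 p [ 533.33 -246.96  207.4 ] yaw 4.0 F [ 0.32 -1.04 -0.46] M [ 0.046  0.048 -0.025]
0.206 t14.34 p [ 533.32 -246.98  205.88] yaw 4.0 F [-0.06 -0.03 -0.65] M [ 0.029  0.007 -0.007]
0.205 t14.59 p [ 533.37 -246.97  204.95] yaw 4.0 F [ 0.06 -0.27 -1.83] M [ 0.01  -0.002 -0.033]
```

Run:
```python
from m import *
x,y=.5334,-.2470
for z in (.2043,.2037,.2031,.2025,.2019,.2013,.2007):
    robot.move_linear([x,y,z],feed=.03);p,f,t=st(z)
    if abs(f[2]+1.4)>3.5 or np.hypot(f[0],f[1])>4:break
```

```text
0.2043 t14.84 p [ 533.36 -246.98  204.25] yaw 4.0 F [-0.05 -0.08 -1.83] M [ 0.022 -0.018 -0.005]
0.2037 t15.09 p [ 533.39 -247.    203.67] yaw 4.0 F [ 0.43  0.49 -1.68] M [-0.027  0.001 -0.01 ]
0.2031 t15.34 p [ 533.37 -246.98  203.05] yaw 4.0 F [-0.91 -1.01 -1.63] M [-0.02   0.038 -0.041]
0.2025 t15.59 p [ 533.5  -247.05  202.68] yaw 4.0 F [ 0.84  0.71 -0.25] M [ 0.056  0.083 -0.01 ]
0.2019 t15.84 p [ 533.62 -247.08  202.57] yaw 4.0 F [-1.35  0.55  5.66] M [ 0.188  0.304 -0.015]
```

Run:
```python
from m import *
x,y=.5334,-.2470;z=.2021
robot.move_linear([x,y,z],feed=.03);st(z)
free=0
for yaw in list(range(8,21,4))+list(range(22,60,2)):
    robot.move_linear([x,y,z],[180,0,yaw],feed=.05);p,f,t=st()
    if abs(t[2])>.5 or f[2]>15: break
    free = free+1 if p[2]<.20235 and f[2]<.5 else 0
    if free>=2:break
```

```text
0.2021 t16.09 p [ 533.58 -247.06  202.52] yaw 4.0 F [-1.27  0.89  5.56] M [0.148 0.225 0.038]
 t16.34 p [ 533.8  -247.19  202.55] yaw 8.0 F [-0.91  0.45  6.17] M [0.127 0.166 0.088]
 t16.59 p [ 533.9  -247.23  202.58] yaw 11.9 F [-0.58  0.67  4.88] M [0.065 0.064 0.081]
 t16.84 p [ 533.91 -247.24  202.53] yaw 15.9 F [ 0.02 -0.22  5.2 ] M [0.032 0.02  0.074]
 t17.09 p [ 533.89 -247.25  202.51] yaw 19.8 F [-0.79 -0.08  4.86] M [-0.03  -0.11   0.073]
 t17.34 p [ 533.87 -247.29  202.41] yaw 21.8 F [ 0.37 -0.94  5.37] M [-0.114 -0.259  0.012]
 t17.59 p [ 533.53 -247.09  202.14] yaw 23.9 F [ 1.19 -1.32  4.33] M [-0.072 -0.215  0.08 ]
 t17.84 p [ 533.04 -246.74  201.61] yaw 25.9 F [0.87 0.08 0.21] M [-0.055 -0.14   0.044]
 t18.09 p [ 532.92 -246.76  201.58] yaw 27.9 F [ 0.69 -0.14 -1.74] M [-0.022 -0.019 -0.004]
```

Run:
```python
from m import *
x,y=.5334,-.2470
robot.move_linear([x,y,.2021],[180,0,32],feed=.05);st()
for z in (.201,.1995,.198,.1965,.195,.194,.193):
    robot.move_linear([x,y,z],[180,0,32],feed=.03);p,f,t=st(z)
    if f[2]>6 or np.hypot(f[0],f[1])>5:break
```

```text
t18.34 p [ 533.19 -246.9   201.86] yaw 31.9 F [ 0.7   0.77 -0.31] M [-0.097 -0.017  0.04 ]
0.201 t18.59 p [ 533.3  -246.94  200.84] yaw 31.9 F [-0.31  0.26 -1.4 ] M [ 0.036 -0.044 -0.036]
0.1995 t18.84 p [ 533.33 -246.96  199.37] yaw 32.0 F [-0.35  0.87 -1.66] M [-0.015  0.013 -0.015]
0.198 t19.09 p [ 533.37 -246.97  197.9 ] yaw 32.0 F [ 1.14  1.09 -1.24] M [-0.021 -0.034  0.03 ]
0.1965 t19.34 p [ 533.35 -246.97  196.4 ] yaw 32.0 F [-0.12 -0.55 -1.05] M [-0.03   0.005  0.014]
0.195 t19.59 p [ 533.33 -246.97  194.87] yaw 32.0 F [-0.09 -0.31 -0.69] M [-0.071 -0.002  0.034]
0.194 t19.84 p [ 533.52 -247.04  194.08] yaw 32.0 F [-0.66  0.68 -0.87] M [-0.026 -0.052  0.005]
0.193 t20.09 p [ 533.55 -247.04  193.27] yaw 32.0 F [-0.46  0.72  1.89] M [0.075 0.09  0.019]
```

Run:
```python
from m import *
x,y=.5334,-.2470
z=.1925;yaw=32
robot.move_linear([x,y,z],[180,0,yaw],feed=.03);p,f,t=st(z)
while yaw>32-45:
    yaw-=3
    dz=.0002
    if f[2]>8: dz=.0
    elif f[2]<-3: dz=.0004
    z-=dz
    robot.move_linear([x,y,z],[180,0,yaw],feed=.05);p,f,t=st("z%.2f"%(z*1e3))
    if abs(t[2])>.4 or f[2]>15 or f[2]<-15 or np.hypot(f[0],f[1])>8:print("stop");break
print(robot.read_opening())
```

```text
0.1925 t20.34 p [ 533.55 -247.06  192.75] yaw 32.0 F [-0.25 -0.05  3.4 ] M [0.044 0.116 0.033]
z192.30 t20.59 p [ 533.65 -247.14  192.67] yaw 29.0 F [-0.34  0.8   4.22] M [ 0.08   0.095 -0.061]
z192.10 t20.84 p [ 533.76 -247.18  192.64] yaw 26.0 F [0.01 0.84 6.17] M [ 0.038  0.16  -0.016]
z191.90 t21.09 p [ 533.93 -247.25  192.61] yaw 23.0 F [0.02 0.87 6.67] M [-0.008  0.129 -0.067]
z191.70 t21.34 p [ 534.07 -247.33  192.46] yaw 20.0 F [0.13 0.12 6.66] M [-0.023  0.096 -0.024]
z191.50 t21.59 p [ 534.09 -247.37  192.26] yaw 17.0 F [-0.58 -0.36  7.67] M [-0.05   0.009 -0.122]
z191.30 t21.84 p [ 534.11 -247.39  192.06] yaw 14.0 F [-0.11  0.42  7.11] M [-0.066 -0.029 -0.082]
z191.10 t22.09 p [ 534.1  -247.39  191.84] yaw 11.0 F [-0.34  0.13  6.87] M [-0.017  0.032 -0.07 ]
z190.90 t22.34 p [ 534.08 -247.37  191.63] yaw 8.0 F [-1.24  0.04  6.47] M [-0.014  0.081  0.04 ]
z190.70 t22.59 p [ 534.07 -247.37  191.48] yaw 5.0 F [-0.18 -0.23  8.27] M [-0.007  0.069  0.006]
z190.70 t22.84 p [ 534.06 -247.37  191.48] yaw 2.0 F [-0.74 -0.33  7.74] M [ 0.025  0.077 -0.047]
z190.50 t23.09 p [ 534.1  -247.42  191.35] yaw -1.0 F [ 0.22 -0.27  8.24] M [ 0.052  0.076 -0.037]
z190.50 t23.34 p [ 534.12 -247.38  191.35] yaw -4.0 F [-0.12 -0.45  7.53] M [ 0.043  0.091 -0.097]
z190.30 t23.59 p [ 534.13 -247.38  191.2 ] yaw -7.0 F [-0.58 -0.    8.36] M [ 0.089  0.102 -0.044]
z190.30 t23.84 p [ 534.03 -247.28  191.03] yaw -10.0 F [-0.48  0.62  7.05] M [ 0.105  0.087 -0.06 ]
z190.10 t24.09 p [ 533.96 -247.18  190.79] yaw -13.0 F [-0.15  0.64  6.9 ] M [ 0.145  0.141 -0.077]
0.03723280404639563
```

Run:
```python
from m import *
A=[]
for n,q in(("side",(285,140)),("top",(517,214))):
    im=optics.read_camera(n)[:,:,::-1].copy();u,v=q
    A.append(cv2.resize(im[v-40:v+40,u-40:u+40],(400,400),interpolation=cv2.INTER_CUBIC))
cv2.imwrite("pics/g3.png",cv2.hconcat(A))
```

```text
(no output)
```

View pics/g3.png

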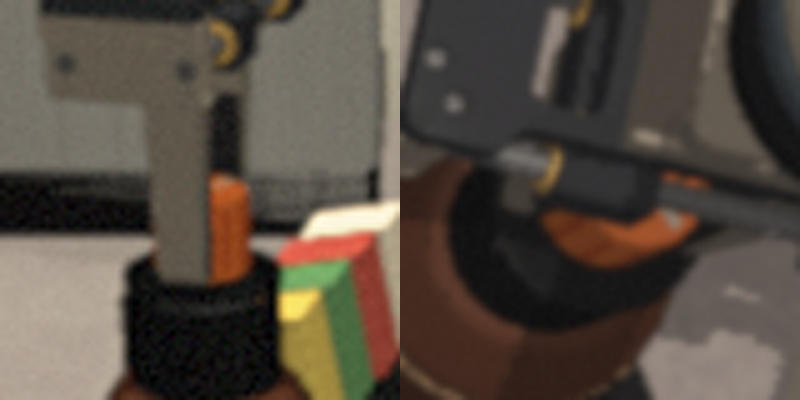

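Run:
```python
from m import *
T=optics.get_calibration("top")
for z in (.221,):
  c=proj(T,[.534,-.2473,z]); print("c",(c-[477,174])*5+[400,0])
  for L in (34.5,64.5,79.5,-10.5):
    for s in(0,180):
      a=np.radians(L+s);print(L,s,((proj(T,[.534+.016*np.cos(a),-.2473+.016*np.sin(a),z])-[477,174])*5+[400,0]).round())
```

```text
c [642.10285736 178.16342096]
34.5 0 [609. 132.]
34.5 180 [676. 225.]
64.5 0 [591. 153.]
64.5 180 [694. 203.]
79.5 0 [587. 167.]
79.5 180 [697. 189.]
-10.5 0 [650. 124.]
-10.5 180 [634. 233.]
```

Run:
```python
from m import *
x,y=.5334,-.2470
z=.1899;yaw=-13
f=[0,0,6.9]
while yaw>-60:
    yaw-=3
    dz=.0002
    if f[2]>10: dz=.0
    elif f[2]<4: dz=.0004
    z-=dz
    robot.move_linear([x,y,z],[180,0,yaw],feed=.05);p,f,t=st("z%.2f"%(z*1e3))
    if abs(t[2])>.3 or f[2]>16 or f[2]<-15 or np.hypot(f[0],f[1])>8:print("stop");break
print(robot.read_opening())
```

```text
z189.70 t24.44 p [ 533.97 -247.22  190.53] yaw -16.0 F [-0.5   0.55  7.69] M [ 0.148  0.126 -0.035]
z189.50 t24.69 p [ 533.9  -247.17  190.23] yaw -19.0 F [0.24 0.42 8.12] M [0.228 0.122 0.022]
z189.30 t24.94 p [ 533.85 -247.1   189.98] yaw -22.0 F [-0.59  0.92  6.65] M [ 0.21   0.178 -0.013]
z189.10 t25.19 p [ 533.75 -247.    189.68] yaw -25.0 F [-0.91  1.17  6.25] M [0.233 0.215 0.004]
z188.90 t25.44 p [ 533.68 -246.92  189.37] yaw -28.0 F [-0.46  1.36  7.02] M [ 0.275  0.179 -0.067]
z188.70 t25.69 p [ 533.62 -246.93  189.11] yaw -31.0 F [-0.59  1.32  5.96] M [ 0.286  0.195 -0.013]
z188.50 t25.94 p [ 533.6  -246.88  188.96] yaw -34.0 F [-0.74  0.98  6.73] M [ 0.322  0.231 -0.006]
z188.30 t26.19 p [ 533.7  -246.9   188.92] yaw -36.9 F [-1.72  2.16  8.99] M [0.35  0.207 0.363]
stop
0.037444367556265755
```

Run:
```python
from m import *
x,y=.5334,-.2470
for i in range(2): robot.hold(.1);st("hold")
for yaw in(-37.5,-38,-38.5,-39):
    robot.move_linear([x,y,.1883],[180,0,yaw],feed=.05);p,f,t=st(yaw)
    if t[2]>.42:break
robot.hold(.2);st("hold")
```

```text
hold t26.29 p [ 533.7  -246.91  188.93] yaw -36.9 F [-0.88  1.85  8.57] M [0.352 0.222 0.353]
hold t26.39 p [ 533.72 -246.89  188.92] yaw -36.9 F [-0.61  2.48  6.83] M [0.343 0.215 0.346]
-37.5 t26.64 p [ 533.71 -246.89  188.91] yaw -37.4 F [-0.87  1.83  8.03] M [0.346 0.224 0.596]
hold t26.84 p [ 533.7  -246.87  188.91] yaw -37.4 F [-0.63  1.85  8.11] M [0.386 0.186 0.615]
```

Run:
```python
from m import *
x,y=.5337,-.2469
robot.move_linear([x,y,.1890],[180,0,-37.1],feed=.05);st()
set_gripper(.075);st("open")
robot.move_linear([x,y,.29],feed=.15)
robot.move_to([.40,-.40,.30],[180,0,0]);st("away")
A=[]
for n,q in(("side",(285,150)),("top",(517,214))):
    im=optics.read_camera(n)[:,:,::-1].copy();u,v=q;cv2.imwrite(f"pics/{n}4.png",im)
    A.append(cv2.resize(im[v-40:v+40,u-40:u+40],(400,400),interpolation=cv2.INTER_CUBIC))
cv2.imwrite("pics/g4.png",cv2.hconcat(A))
```

```text
t27.09 p [ 533.67 -246.86  188.95] yaw -37.1 F [-0.41  1.26  3.24] M [0.166 0.058 0.407]
open t27.79 p [ 533.68 -246.91  188.97] yaw -37.1 F [ 0.14  0.15 -0.01] M [ 0.101  0.012 -0.004]
away t29.56 p [ 400.09 -399.56  299.27] yaw -0.1 F [ 0.87  0.08 -0.11] M [ 0.033 -0.01  -0.019]
```

View pics/g4.png

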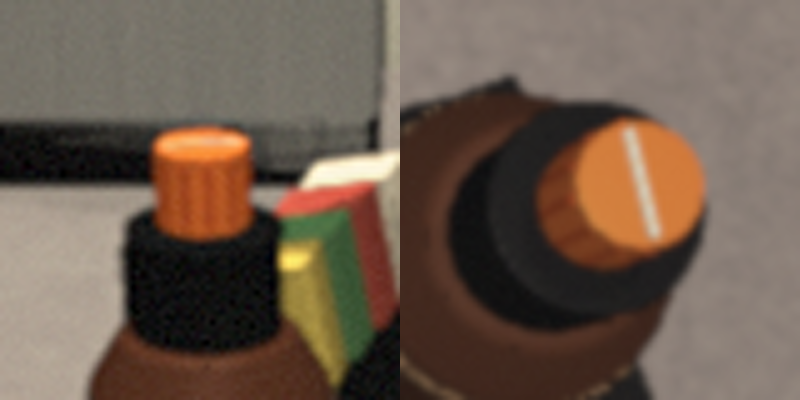

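View pics/side4.png

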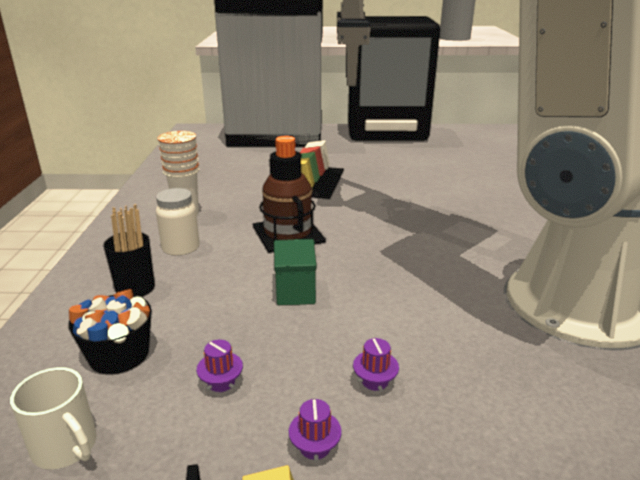

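Run:
```python
from m import *
T=optics.get_calibration("top");S=optics.get_calibration("side")
print(tri(T,(477+47.7,174+36.3),S,(245+39.9,110+28.3)))
print(proj(S,[.5335,-.247,.219]),proj(T,[.5335,-.247,.219]))
robot.close_job()
```

```text
(array([ 0.53342341, -0.24740816,  0.21790867]), np.float64(0.00046580481052240413))
[284.71715641 137.81505525] [524.69601246 210.25364941]
the job is handed in; nothing more can be done
```

The orange-knobbed stopper is screwed home in the coffee jug and the job is handed in, with the arm well clear. The last motion ended at about 30 s of the 61 s allowed.

- **What I did:** I gripped the stopper, set it upright on the lands and turned it anticlockwise about 24–28° until it was free. I lowered it 10 mm into the slots, then screwed it clockwise about 69°.
- **Home:** The torque then rose steeply, to 0.35 N m and then 0.6 N m after another half degree. That is over the 0.5 N m at which I should have stopped, but under the 0.9 N m forcing limit. I eased it back to 0.4 N m and let go.
- **Last checks:** The knob top measured 218 mm above the counter, against 219 mm expected when home. It sat within 1 mm of the neck axis, upright with the cover on the rim. The hand had dropped 13.7 mm from the lands, against 14 mm expected, which is within measuring error.
- **Surroundings:** The tin, the purple look-alikes and everything else looked unmoved in the last side picture.
- **Disagreement:** While screwing, I read under 0.13 N m, mostly below the 0.1–0.25 N m expected. I think this was because the hand was carrying most of the seal's push. The white line on the knob showed that it was turning with the hand.

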